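Find the fullest tea tin by hefting

ROBOT

A 6-joint arm with a two-finger parallel gripper is mounted at the origin on a cart in front of the work surface, level with it; the furniture and walls round the work are solid. World frame = base frame: x ahead of the robot, y to its left, z up, the work surface at z = 0. Lengths are in m, angles in rad, forces in N, time in s.
With the tool pointing down it reaches from about 0.3 to 0.825 m from the base axis. Payload 5.4 kg.
Tool frame: the origin (TCP) lies on the centre line of the jaws, within the pads' length; the fingertips stand 11 mm ahead of it and the grasp point (between the pads) lies 8 mm behind it; z points along the fingers, y is the line along which they close (so a half turn about z gives the same grasp; the last joint's range is limited). The gripper opens to 92 mm and grips with 3 to 60 N. Pads are 20 mm wide; open, the fingers measure 128 mm over their backs; the gripper's body (75 mm by 189 mm) begins 69 mm behind the grasp point.
Start: joints at [-1.472, 0.158, 1.597, -0, 1.386, -0.21], TCP at [0.175, -0.548, 0.226] pointing down, gripper open.
Joint ranges: [-2.91, 2.91], [-0.94, 2.29], [0.18, 2.7], [-1.29, 4.43], [0.17, 2.64], [-3, 3]. Speed limits (rad/s): [2.57, 2.57, 3.14, 3.14, 3.14, 3.14].

INTERFACE

Orientations are given as a rotation vector (axis times angle).
In Python, from workcell import bot, imaging gives the robot as it stands.
- The arm moves only by the shell command python3 -m inch 'ROWS' [OPENING] [FORCE]. ROWS is JSON, a list of rows, each a list of 6 numbers: the shift along the world's x, y, z in m, then the turn, a rotation vector about the world's x, y, z in degrees. In form: [[tx, ty, tz, rx, ry, rz], ...]. A call has 1 to 8 rows; each row is the pose to reach, as a shift and turn from the pose commanded when the call began; what a row does not reach only later rows make up. A row lasts 1/8 s, in which the tool goes at most 62.5 mm and 10.7 degrees, less where a joint would pass 70% of its speed; a pose out of reach is approached as far as the arm can. A call with a gripper value outside its range is refused whole. OPENING is the finger opening in m, from 0 to 0.0919, set as the call begins (- or left out, the last holds). The fingers move at their own pace and stop on an object; FORCE is the grip in N (left out, the last holds). Time passes only in rows, so rows that repeat a pose let the fingers close. It gives the time, the measured TCP pose, the force, the opening and the grip force at its end, in the units of the state.
- bot.sense(): the state, without advancing time (a new reading comes with each control period).
- imaging.capture(name): name is "scene" or "side" or "wrist"; returns the picture (400x640x3 uint8, red, green, blue); there is no depth.
- imaging.camera_info(name): a dict with "mtx" (3x3 intrinsics, pixels), "D" ([k1, k2, p1, p2, k3] as OpenCV has them; the pictures are not rectified), "R" (3x3) and "t" (3): a world point X has camera coordinates R X + t; the wrist camera has in their place "tool_from_camera" (4x4, takes a point from camera to tool coordinates, whose origin is the TCP and whose axes are the flange's). Camera axes: x right, y down, z forward; pixel columns grow to the right and rows downward; lengths in m; the calibration is good to about 2 mm. A picture is of the moment at which its call begins: read the wrist's pose just before it. camera_info takes no time and is no camera call.
- bot.finish_job(): hands the job in; it is judged then, once.
The state is a dict: "time_s": time; "qpos": joint angles; "qd": joint speeds; "effort": joint torques, N m; "ee_pos": TCP position; "orientation": TCP orientation; "ft_force": force on the tool from outside, world axes, zero at the start; "torque": the same for the moment, N m; "opening": opening from 0.0 (shut) to 1.0 (fully open); "grasp_force": force on a finger pad.
Only numpy, scipy, OpenCV 4.12 (cv2) and the standard library are available. Lean on these libraries where they do the work, as an engineer would, in place of code of your own. Each camera call takes 0.05 s, during which the arm holds its last target. There are 200 camera calls.

TASK

Somebody wants the fullest of the three closed tea tins in the carrier, and you can tell it only by weight: first turn the clamp by its wing grip until the orange pointer faces the green strip, so that the tins are free. Then heft the tins one after another from left to right (left, front, right), lifting each straight up clear of its well and setting it back upright in its own well before you take the next. Finish holding the heaviest tin up, upright and still in the gripper, about a hand's breadth above its well, with the other two standing in their wells and the clamp still open; leave the things around undisturbed.

Things in the scene. Friction and masses are not known exactly. Their poses are not given: they have to be found in the camera images.
- carrier: tea carrier fixed to the counter: round wood board, 210 mm across, 10 mm thick, three steel wells, steel post (17 mm) in the middle with the clamp on it. Origin: centre of the underside, z up, x away from the robot (within 0.25 rad) to the green strip. Well centres: left (0.033, 0.057), front (-0.066, 0), right (0.033, -0.057) m. Top of all: the wing, 148 mm above the counter
- clamp (a joint): angle (rad) of the three-armed clamp about the upright post, growing anticlockwise seen from above. 0: arms 3 mm over the lids keep the tins in, orange arm over the right tin. 1.047: orange pointer at the green strip, all arms between the tins, tins free. Plain friction 0.06 N m, no spring, no click: stays where left. Range -0.45 to 1.5; starts at -0.15 to 0.28
- wing_grip (a point): in the middle of the clamp's upright black wing, on the axis, 137 mm above the counter; x axis along the orange arm to its tip, z up. The wing is 44 mm long (along the orange arm), 10 mm wide (pinch here), from 124 to 148 mm above the counter. The clamp arms' tops are 118 mm above the counter; they reach 57 mm from the axis (orange 62)
- pointer_tip (a point): nose of the orange pointer arm of the clamp, 58 mm from the axis, 114 mm above the counter
- open_mark (a point): middle of the green strip let into the board between the left and right wells, on the side away from the robot; 52 x 12 mm, running outward, 70 mm from the axis, 10 mm above the counter
- tin_left: left tin, starts in the left well: closed blue tin, paper band, steel lid, outside identical to the others; straight round side 60 mm diameter (61 at lid), 98 mm high; cannot be opened. Origin: centre of the underside, z up, yaw arbitrary. Weighs 0.18 to 0.62 kg; one of the three, any of them, is at least 0.2 kg heavier than both others.
- tin_front: front (middle) tin, starts in the front well: closed blue tin, paper band, steel lid, outside identical to the others; straight round side 60 mm diameter (61 at lid), 98 mm high; cannot be opened. Origin: centre of the underside, z up, yaw arbitrary. Weighs 0.18 to 0.62 kg; one of the three, any of them, is at least 0.2 kg heavier than both others.
- tin_right: right tin, starts in the right well: closed blue tin, paper band, steel lid, outside identical to the others; straight round side 60 mm diameter (61 at lid), 98 mm high; cannot be opened. Origin: centre of the underside, z up, yaw arbitrary. Weighs 0.18 to 0.62 kg; one of the three, any of them, is at least 0.2 kg heavier than both others.
- well_left (a point): centre of the floor of the left well, 10 mm above the counter, where the underside of its tin stands. The well is a round steel collar 22 mm high, tapering: 64 mm inside at the floor (2 mm free all round the tin), 70 mm inside and 75 mm outside at the top; axes as the carrier's
- well_front (a point): centre of the floor of the front well, 10 mm above the counter, where the underside of its tin stands. The well is a round steel collar 22 mm high, tapering: 64 mm inside at the floor (2 mm free all round the tin), 70 mm inside and 75 mm outside at the top; axes as the carrier's
- well_right (a point): centre of the floor of the right well, 10 mm above the counter, where the underside of its tin stands. The well is a round steel collar 22 mm high, tapering: 64 mm inside at the floor (2 mm free all round the tin), 70 mm inside and 75 mm outside at the top; axes as the carrier's
- white_mug: white mug, 78 x 112 x 102 mm, bystander; origin under its middle, z up
- work_mug: second white mug, wider, 82 x 118 x 100 mm, bystander; origin under its middle, z up
- black_tape: roll of black tape lying flat, 64 mm across, 19 mm high, bystander; origin under its middle, z up

How it is judged:
By the outcome, as a careful person would: the job done as asked, in the order asked, and still so for the second after the job is handed in, while the arm keeps its last pose, push and grip.
It also fails if it takes over 72 s, if anything falls off the work surface, if the arm or the gripper's body presses on something with over 40 N, if the wrist force passes 120 N, or if a joint passes its speed limit or range.

## Working session

There is one attempt and no reset: what is moved stays moved. The work goes in short steps, Python scripts to look and compute and a shell command to move; the robot and the scene stay as the last step left them, time stands still between calls to the robot, and variables do not carry over. Pictures are saved under pics/ and viewed, at most 10 in all, crops included, and the job is handed in when it is done.

```bash
mkdir -p pics; ls; python3 - <<'E'
from workcell import bot, imaging
import cv2
s=bot.sense();print(s)
for n in("scene","side"):
    im=imaging.capture(n);cv2.imwrite(f"pics/{n}0.png",im[:,:,::-1])
    print(imaging.camera_info(n))
print(imaging.camera_info("wrist"))
E
```

```text
pics
{'time_s': 0.0, 'qpos': array([-1.47207736e+00,  1.59049281e-01,  1.59823672e+00, -7.98192380e-06,
        1.38619545e+00, -2.10090812e-01]), 'qd': array([ 0.0005177 ,  0.00136665, -0.00040634, -0.00125298,  0.0013232 ,
        0.00209152]), 'effort': array([ 3.61257898e-04, -3.85570621e+01, -3.22108519e+01,  7.02002342e-02,
        3.78692604e-02, -1.35284749e-04]), 'ee_pos': array([ 0.17467779, -0.54718426,  0.22461653]), 'orientation': array([-3.10235362e+00, -4.82864300e-01, -1.52734975e-04]), 'ft_force': array([-0.22856927, -0.0784664 ,  0.33574716]), 'torque': array([0.05777428, 0.01363406, 0.03473956]), 'grasp_force': 0.0, 'opening': 0.9988200646822956}
{'mtx': array([[375.82691518,   0.        , 320.09092555],
       [  0.        , 375.82691518, 193.31047322],
       [  0.        ,   0.        ,   1.        ]]), 'D': array([0.02778161, 0.        , 0.        , 0.        , 0.        ]), 'R': array([[-0.76768208, -0.64081946,  0.00382598],
       [-0.4827037 ,  0.57431671, -0.66117883],
       [ 0.42149894, -0.50942196, -0.75021858]]), 't': array([0.44359156, 0.29920236, 0.
[... 356 characters left out ...]
      [ 0.22445618,  0.58663183, -0.77812757]]), 't': array([-0.45956744,  0.27693156,  0.90826235])}
{'mtx': array([[324.5105244 ,   0.        , 315.16637939],
       [  0.        , 324.5105244 , 205.50684042],
       [  0.        ,   0.        ,   1.        ]]), 'D': array([0.00528466, 0.        , 0.        , 0.        , 0.        ]), 'tool_from_camera': array([[-1.78901061e-04, -9.68070120e-01, -2.50679500e-01,
         7.07807515e-02],
       [ 9.99999365e-01, -4.52039446e-04,  1.03201472e-03,
         1.03306454e-03],
       [-1.11237963e-03, -2.50679156e-01,  9.68069586e-01,
        -1.59558970e-01],
       [ 0.00000000e+00,  0.00000000e+00,  0.00000000e+00,
         1.00000000e+00]])}
```

View pics/scene0.png

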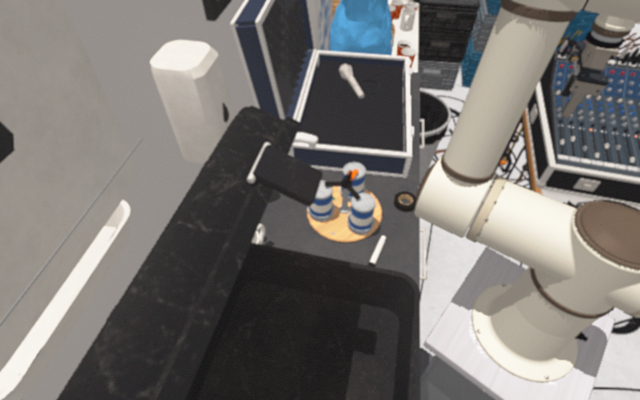

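View pics/side0.png

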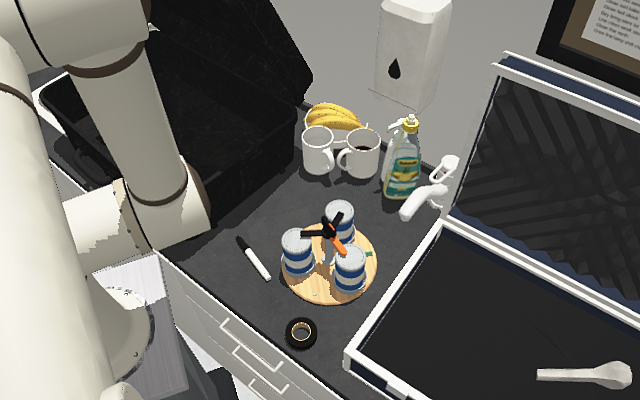

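The side view shows the carrier at about (330,262), the orange arm pointing to (343,250) and the green strip at (369,254). The mugs are behind it, the tape and pen in front. I'll enlarge both views.

```bash
python3 - <<'E'
import cv2,numpy as np
a=cv2.imread("pics/side0.png")[190:310,270:390]
b=cv2.imread("pics/scene0.png")[155:245,300:390]
a=cv2.resize(a,(600,600),interpolation=cv2.INTER_CUBIC)
cv2.imwrite("pics/sidec.png",a)
E
```

```text
(no output)
```

View pics/sidec.png

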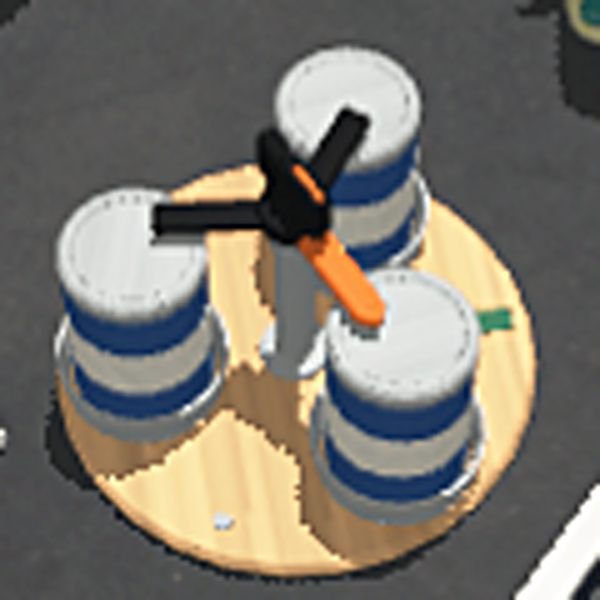

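The left lid's centre is at crop (348,104), front (133,252) and right (403,335). The pointer tip is at (374,315) and the strip end at (495,320). Next I fit the carrier pose.

```bash
cat > h.py <<'E'
import numpy as np,cv2
from workcell import bot,imaging
from scipy.optimize import least_squares
def ray(name,px,z):
    c=imaging.camera_info(name)
    u=cv2.undistortPoints(np.array([[px]],float),c["mtx"],c["D"])[0,0]
    d=c["R"].T@np.array([u[0],u[1],1]);o=-c["R"].T@c["t"]
    return o+d*(z-o[2])/d[2]
def proj(name,X):
    c=imaging.camera_info(name)
    return cv2.projectPoints(np.array(X,float).reshape(-1,3),cv2.Rodrigues(c["R"])[0],c["t"],c["mtx"],c["D"])[0][:,0]
W=np.array([[.033,.057],[-.066,0],[.033,-.057]])
def place(p,l):
    c,s=np.cos(p[2]),np.sin(p[2]);return np.array(l)@np.array([[c,s],[-s,c]])+p[:2]
E
python3 - <<'E'
from h import *
cr=lambda x,y:(270+(x+.5)/5-.5,190+(y+.5)/5-.5)
L=np.array([ray("side",cr(*q),.108)[:2] for q in[(348,104),(133,252),(403,335)]]);print(L)
r=least_squares(lambda p:(place(p,W)-L).ravel(),[.5,-.1,0]);print(r.x,r.fun)
t=ray("side",cr(374,312),.114)[:2];print("tip",t)
g=ray("side",cr(512,318),.010)[:2];print("strip",g)
d=t-r.x[:2];print(np.hypot(*d),np.arctan2(d[1],d[0]),np.arctan2(d[1],d[0])-r.x[2]+1.047)
d=g-r.x[:2];print(np.hypot(*d),np.arctan2(d[1],d[0]))
E
```

```text
[[ 5.47348478e-01  3.52047445e-02]
 [ 4.38637022e-01 -5.08256622e-04]
 [ 5.22386160e-01 -7.73479163e-02]]
[ 0.50279055 -0.01421714 -0.21440934] [-0.00018564 -0.00074848 -0.00033522  0.00033396  0.00052086  0.00041452]
tip [ 0.51455877 -0.06679362]
strip [ 0.59806859 -0.03297148]
0.05387742212634243 -1.350595249610901 -0.08918590974538554
0.09710627390047306 -0.1943532915384277
```

```bash
python3 - <<'E'
from h import *
p=[.5028,-.0142,-.21]
for n,w in zip("LFR",place(p,W)): print(n,w,proj("scene",[[*w,.108]]).round())
b=ray("side",(400,195),0);print("bottle",b,proj("scene",[b,[b[0],b[1],.2]]))
for q in[(318,170),(362,172),(300,350),(408,215),(442,222),(348,355)]:print(q,ray("side",q,0))
a=cv2.imread("pics/scene0.png")[90:260,220:430]
cv2.imwrite("pics/scenec.png",cv2.resize(a,None,fx=3.5,fy=3.5,interpolation=cv2.INTER_CUBIC))
E
```

```text
L [0.54695723 0.03466859] [[321. 187.]]
F [ 0.43824996 -0.00044165] [[363. 200.]]
R [ 0.52319281 -0.07682694] [[354. 168.]]
bottle [0.73813168 0.0979101  0.        ] [[256.64118612 193.0150395 ]
 [246.8780681  140.64680157]]
(318, 170) [0.58294955 0.25310806 0.        ]
(362, 172) [0.68427128 0.20316778 0.        ]
(300, 350) [ 0.37574601 -0.17553585  0.        ]
(408, 215) [0.72674702 0.03590351 0.        ]
(442, 222) [ 0.79098712 -0.01336965  0.        ]
(348, 355) [ 0.45816502 -0.22022841  0.        ]
```

View pics/scenec.png

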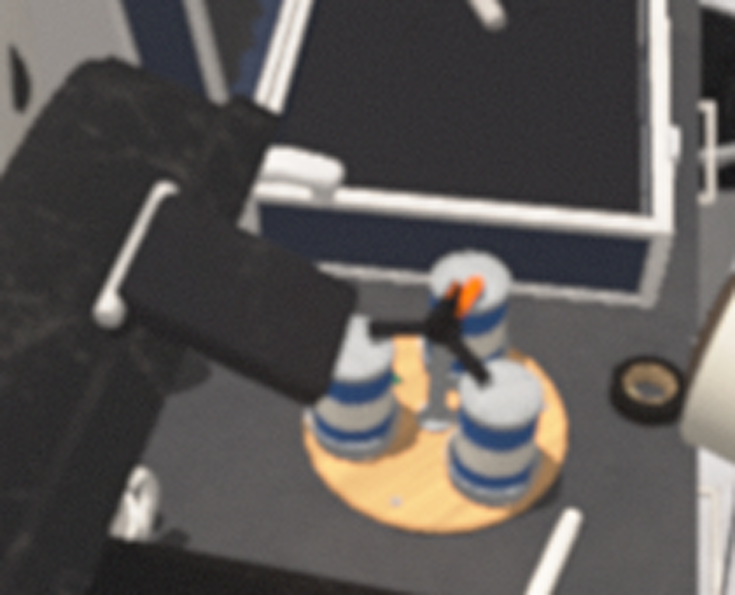

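The black flap hangs high on the suitcase lid at about y 0.25 or more, so it's clear of the tool. The carrier is at (0.503, -0.014) with yaw about -0.21, and the clamp at about -0.09. I'll go above the wing.

```bash
python3 -m inch '[[0,0,0.05,0,0,0],[0.328,0.533,0.05,0,0,85],[0.328,0.533,0.05,0,0,85],[0.328,0.533,0.05,0,0,85],[0.328,0.533,0.05,0,0,85],[0.328,0.533,0.05,0,0,85],[0.328,0.533,0.05,0,0,85],[0.328,0.533,0.05,0,0,85]]' 0.06 10
python3 - <<'E'
from h import *
from scipy.spatial.transform import Rotation as R
s=bot.sense();m=R.from_rotvec(s["orientation"]).as_matrix();t=np.array([.5028,-.0142]);print(s["ee_pos"],s["qpos"],t-s["ee_pos"][:2],np.arctan2(m[1,0],m[0,0]),m[:,2])
E
```

```text
time_s: 1.1
ee_pos: [0.4046, -0.1732, 0.2754]
orientation: [2.158, 2.283, 0.0]
ft_force: [0.7, -1.7, -0.9]
opening: 0.656
grasp_force: 0.0
[ 0.40457836 -0.17324004  0.27541276] [-6.80522066e-01 -2.37299689e-01  1.88293819e+00  3.35497418e-05
  1.49577459e+00 -7.36798924e-01] [0.09822164 0.15904004] 1.6270706658396 [ 1.60615509e-04 -8.69787308e-05 -9.99999983e-01]
```

```bash
python3 -m inch '[[0.09,0.14,0,0,0,7],[0.09,0.14,0,0,0,7],[0.09,0.14,0,0,0,7],[0.09,0.14,0,0,0,7],[0.09,0.14,0,0,0,7]]'
python3 - <<'E'
from h import *
from scipy.spatial.transform import Rotation as R
s=bot.sense();m=R.from_rotvec(s["orientation"]).as_matrix();t=np.array([.5028,-.0142]);print(s["ee_pos"],s["qpos"],t-s["ee_pos"][:2],np.arctan2(m[1,0],m[0,0]))
im=imaging.capture("wrist");cv2.imwrite("pics/w1.png",im[:,:,::-1])
# predicted wrist pixels
c=imaging.camera_info("wrist");T=np.eye(4);T[:3,:3]=m;T[:3,3]=s["ee_pos"];T=np.linalg.inv(T@c["tool_from_camera"])
P=[[*w,.108] for w in place([.5028,-.0142,-.21],W)]+[[.5028,-.0142,.148],[.5028+.058*np.cos(-1.35),-.0142+.058*np.sin(-1.35),.118]]
print(cv2.projectPoints(np.array(P),cv2.Rodrigues(T[:3,:3])[0],T[:3,3],c["mtx"],c["D"])[0][:,0].round())
E
```

```text
time_s: 1.72
ee_pos: [0.4936, -0.0356, 0.2752]
orientation: [-2.021, -2.404, 0.001]
ft_force: [0.3, -0.6, 0.2]
opening: 0.652
grasp_force: 0.0
[ 0.49355748 -0.03558082  0.27519024] [-3.16381711e-01 -8.28441919e-02  1.74739963e+00 -4.98323028e-04
  1.47799268e+00 -4.89029919e-01] [0.00924252 0.02138082] 1.7434909457368217
[[381. 131.]
 [266. 147.]
 [335. 233.]
 [329. 179.]
 [330. 229.]]
```

View pics/w1.png

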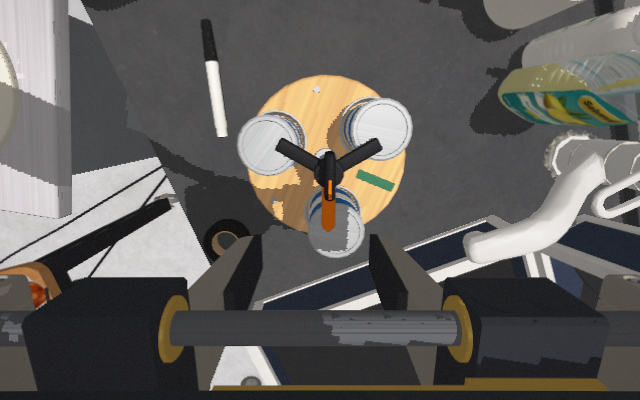

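The wrist view confirms the pose to within about 2 px: lids at (381,130), (266,145) and (336,233), pointer at (328,228). The wing is at (330,178).

```bash
cat >> h.py <<'E'
from scipy.spatial.transform import Rotation as Ro
def st():
    s=bot.sense();m=Ro.from_rotvec(s["orientation"]).as_matrix()
    print("t",round(s["time_s"],2),"p",s["ee_pos"].round(4),"yawdeg",round(np.degrees(np.arctan2(m[1,0],m[0,0])),2),"tilt",m[:2,2].round(4),"q6",s["qpos"][5].round(2),"F",s["ft_force"].round(2),"op",round(s["opening"]*.0919,4),"g",s["grasp_force"])
    return s
E
python3 -m inch '[[0.009,0.021,-0.04,0,0,1.5],[0.009,0.021,-0.08,0,0,1.5],[0.009,0.021,-0.08,0,0,1.5],[0.009,0.021,-0.08,0,0,1.5],[0.009,0.021,-0.08,0,0,1.5]]' 0.05 >/dev/null
python3 -c "from h import *;st()"
```

```text
t 2.4 p [ 0.5042 -0.015   0.1979] yawdeg 101.34 tilt [ 0.0037 -0.0011] q6 -0.47 F [ 0.28 -0.42  0.17] op 0.0499 g 0.0
```

```bash
python3 -m inch '[[-0.001,0.001,-0.03,0,0,1],[-0.001,0.001,-0.061,0,0,1],[-0.001,0.001,-0.061,0,0,1],[-0.001,0.001,-0.061,0,0,1],[-0.001,0.001,-0.061,0,0,1],[-0.001,0.001,-0.061,0,0,1]]' >/dev/null
python3 -c "from h import *;st()"
python3 -m inch '[[0,0,0,0,0,0],[0,0,0,0,0,0],[0,0,0,0,0,0],[0,0,0,0,0,0],[0,0,0,0,0,0],[0,0,0,0,0,0]]' 0 25 >/dev/null
python3 -c "from h import *;st()"
```

```text
t 3.15 p [ 0.5028 -0.0134  0.1358] yawdeg 102.39 tilt [ 0.002  -0.0005] q6 -0.48 F [-0.14 -0.55 -1.  ] op 0.0499 g 0.0
t 3.9 p [ 0.5026 -0.0131  0.1347] yawdeg 102.39 tilt [0.0015 0.0003] q6 -0.48 F [ 4.69  1.1  -3.28] op 0.0154 g 24.999158084392548
```

```bash
python3 -m inch '[[0,0,0,0,0,0],[0,0,0,0,0,0],[0,0,0.005,0,0,0],[0,0,0.005,0,0,0]]' 0.03 >/dev/null
python3 -c "from h import *;st()"
python3 -m inch '[[0,0,0,0,0,0],[0,0,0,0,0,0],[0,0,0,0,0,0],[0,0,0,0,0,0]]' 0 15 >/dev/null
python3 - <<'E'
from h import *
st()
im=imaging.capture("wrist")[100:400,200:460,::-1];cv2.imwrite("pics/w2.png",cv2.resize(im,None,fx=2,fy=2))
E
```

```text
t 4.4 p [ 0.5023 -0.0134  0.1402] yawdeg 102.39 tilt [ 0.0007 -0.0004] q6 -0.48 F [ 0.33 -0.4   0.13] op 0.0298 g 0.0
t 4.9 p [ 0.5026 -0.013   0.1396] yawdeg 102.38 tilt [0.0016 0.0003] q6 -0.48 F [ 5.18  1.84 -3.71] op 0.0096 g 14.968857765197754
```

View pics/w2.png

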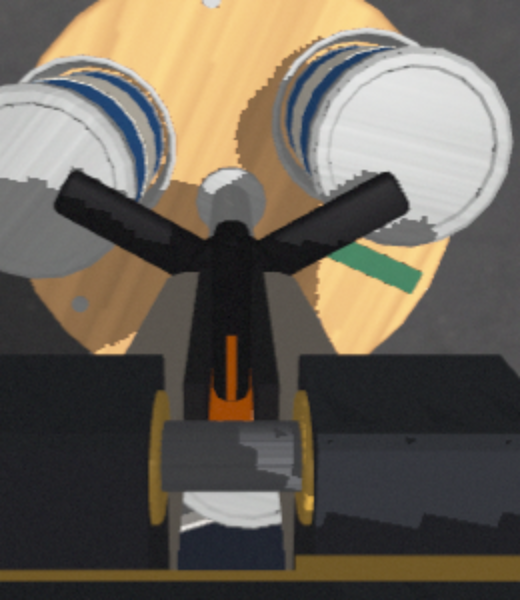

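The grip is now on the wing at 9.6 mm, with the jaws in line with it. I turn it +65.5°.

```bash
python3 -m inch '[[0,0,0,0,0,0],[0,0,0,0,0,9],[0,0,0,0,0,18],[0,0,0,0,0,27],[0,0,0,0,0,36],[0,0,0,0,0,45],[0,0,0,0,0,54],[0,0,0,0,0,61]]' - 35 >/dev/null
python3 -c "from h import *;st()"
python3 -m inch '[[0,0,0,0,0,4.5],[0,0,0,0,0,4.5],[0,0,0,0,0,4.5],[0,0,0,0,0,4.5]]' >/dev/null
python3 -c "from h import *;st()"
```

```text
t 5.95 p [ 0.5034 -0.0123  0.1396] yawdeg 163.61 tilt [0.0036 0.0019] q6 -1.55 F [ 7.94  4.62 -4.86] op 0.0098 g 34.95744824409485
t 6.45 p [ 0.5034 -0.0122  0.1397] yawdeg 167.89 tilt [0.0037 0.0019] q6 -1.63 F [ 8.72  4.41 -5.3 ] op 0.0095 g 34.98870849609375
```

```bash
python3 -m inch '[[0,0,0,0,0,0],[0,0,0,0,0,0],[0,0,0,0,0,0],[0,0,0.05,0,0,0],[0,0,0.1,0,0,0],[0,0,0.1,0,0,0],[0,0,0.1,0,0,0]]' 0.04 >/dev/null
python3 - <<'E'
from h import *
s=st();m=Ro.from_rotvec(s["orientation"]).as_matrix()
im=imaging.capture("wrist")
h=cv2.cvtColor(im,cv2.COLOR_RGB2HSV)
c=imaging.camera_info("wrist")
def wr(px,z):
    u=cv2.undistortPoints(np.array([[px]],float),c["mtx"],c["D"])[0,0]
    d=m@c["tool_from_camera"][:3,:3]@np.array([u[0],u[1],1]);o=m@c["tool_from_camera"][:3,3]+s["ee_pos"]
    return (o+d*(z-o[2])/d[2])[:2]
for nm,lo,hi,z in[("orange",(5,150,120),(15,255,255),.118),("green",(60,80,40),(90,255,255),.01)]:
    k=cv2.inRange(h,lo,hi);n,l,S,C=cv2.connectedComponentsWithStats(k)
    for i in range(1,n):
        if S[i,4]>25:
            pts=np.argwhere(l==i)[:,::-1];W2=np.array([wr(p,z) for p in pts.astype(float)])
            d=W2-W2.mean(0);v=np.linalg.svd(d,full_matrices=False)[2][0]
            print(nm,S[i],W2.mean(0).round(4),"axisdeg",np.degrees(np.arctan2(v[1],v[0])))
cv2.imwrite("pics/w3.png",im[:,:,::-1])
E
```

```text
t 7.33 p [ 0.5015 -0.0132  0.2388] yawdeg 167.88 tilt [-0.0012  0.0002] q6 -1.63 F [ 0.12  0.13 -0.12] op 0.0398 g 0.0
orange [315 216  10  47 132] [ 0.5304 -0.0158] axisdeg -3.1556264352475307
orange [310 220   4  44  59] [ 0.5348 -0.0258] axisdeg -12.665818904075806
```

View pics/w3.png

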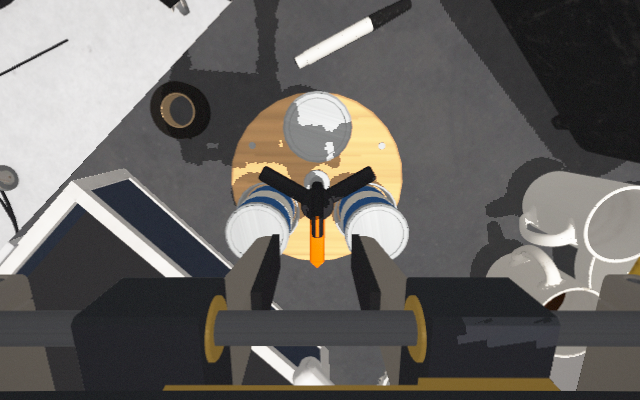

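The orange pointer (317,266) now lies between the right tin (257,232) and the left tin (374,232), covering the strip, so the tins are free. I refine the pose from these lids.

```bash
python3 - <<'E'
from h import *
s=bot.sense();m=Ro.from_rotvec(s["orientation"]).as_matrix();c=imaging.camera_info("wrist")
def wr(px,z):
    u=cv2.undistortPoints(np.array([[px]],float),c["mtx"],c["D"])[0,0]
    d=m@c["tool_from_camera"][:3,:3]@np.array([u[0],u[1],1]);o=m@c["tool_from_camera"][:3,3]+s["ee_pos"]
    return (o+d*(z-o[2])/d[2])[:2]
L=np.array([wr((374.5,231.5),.108),wr((318.5,126.5),.108),wr((257,232),.108)])
r=least_squares(lambda p:(place(p,W)-L).ravel(),[.5,0,-.2]);print(r.x,r.fun.round(4))
t=wr((317.5,266),.116)-r.x[:2];print(np.hypot(*t),np.arctan2(t[1],t[0]))
p=np.array([.5028,-.0138,-.212]);print(place(p,W).round(4))
E
```

```text
[ 0.50009373 -0.01242826 -0.22159882] [ 0.0021  0.0017 -0.0019 -0.0005 -0.0002 -0.0012]
0.0633797764596818 -0.19770703121519628
[[ 5.471e-01  3.500e-02]
 [ 4.383e-01  1.000e-04]
 [ 5.231e-01 -7.650e-02]]
```

```bash
python3 -m inch '[[0.02,0.02,0,0,0,-10],[0.0455,0.048,0,0,0,-20],[0.0455,0.048,0,0,0,-30],[0.0455,0.048,0,0,0,-40],[0.0455,0.048,0,0,0,-50],[0.0455,0.048,0,0,0,-60],[0.0455,0.048,0,0,0,-70],[0.0455,0.048,0,0,0,-80]]' 0.08 >/dev/null
python3 -m inch '[[0,0,0,0,0,-10],[0,0,0,0,0,-20],[0,0,0,0,0,-30],[0,0,0,0,0,-40],[0,0,-0.05,0,0,-40],[0,0,-0.1,0,0,-40],[0,0,-0.1,0,0,-40],[0,0,-0.1,0,0,-40]]' >/dev/null
python3 -c "from h import *;st()"
```

```text
t 9.38 p [0.548  0.0347 0.1406] yawdeg 47.89 tilt [ 0.0007 -0.0001] q6 0.58 F [ 1.52 -0.57 -0.26] op 0.0801 g 0.0
```

```bash
python3 -m inch '[[-0.001,0,-0.03,0,0,0],[-0.001,0,-0.058,0,0,0],[-0.001,0,-0.058,0,0,0],[-0.001,0,-0.058,0,0,0]]' >/dev/null
python3 -c "from h import *;st()"
python3 -m inch '[[0,0,0,0,0,0],[0,0,0,0,0,0],[0,0,0,0,0,0],[0,0,0,0,0,0],[0,0,0,0,0,0]]' 0.04 30 >/dev/null
python3 -c "from h import *;st()"
```

```text
t 9.88 p [0.5484 0.0346 0.0841] yawdeg 47.9 tilt [ 0.0039 -0.0006] q6 0.58 F [ 0.   -0.75  0.98] op 0.0799 g 0.0
t 10.5 p [0.5466 0.0354 0.0827] yawdeg 47.89 tilt [0.0001 0.001 ] q6 0.58 F [-3.21  3.02  6.41] op 0.0603 g 30.0053140707314
```

```bash
python3 -m inch '[[0,0,0.01,0,0,0],[0,0,0.03,0,0,0],[0,0,0.055,0,0,0],[0,0,0.06,0,0,0],[0,0,0.06,0,0,0],[0,0,0.06,0,0,0],[0,0,0.06,0,0,0],[0,0,0.06,0,0,0]]' >/dev/null
python3 -c "from h import *;st()"
python3 -m inch '[[0,0,0,0,0,0],[0,0,0,0,0,0]]' >/dev/null
python3 -c "from h import *;st()"
python3 -m inch '[[0,0,0,0,0,0],[0,0,0,0,0,0]]' >/dev/null
python3 -c "from h import *;st()"
```

```text
t 11.5 p [0.5462 0.0348 0.141 ] yawdeg 47.89 tilt [-0.001   0.0002] q6 0.58 F [-0.26 -0.24 -5.98] op 0.0602 g 29.97693182900548
t 11.75 p [0.5465 0.0348 0.1416] yawdeg 47.9 tilt [ 0. -0.] q6 0.58 F [ 0.21 -0.09 -6.26] op 0.06 g 29.977023918181658
t 12.0 p [0.5466 0.0348 0.1416] yawdeg 47.9 tilt [ 0.0001 -0.    ] q6 0.58 F [-0.   -0.32 -6.5 ] op 0.0603 g 29.97700698673725
```

The left tin weighs about 6.2 N. I set it back.

```bash
python3 -m inch '[[0,0,-0.02,0,0,0],[0,0,-0.035,0,0,0],[0,0,-0.045,0,0,0],[0,0,-0.052,0,0,0],[0,0,-0.057,0,0,0],[0,0,-0.0595,0,0,0],[0,0,-0.0595,0,0,0]]' >/dev/null
python3 -c "from h import *;st()"
```

```text
t 12.88 p [0.5469 0.0349 0.0827] yawdeg 47.9 tilt [0.0009 0.0001] q6 0.58 F [-1.47  0.88 -2.24] op 0.0601 g 29.98615700751543
```

```bash
python3 -m inch '[[0,0,-0.001,0,0,0],[0,0,-0.001,0,0,0],[0,0,-0.001,0,0,0]]' >/dev/null
python3 -c "from h import *;st()"
python3 -m inch '[[0,0,0,0,0,0],[0,0,0,0,0,0],[0,0,0,0,0,0],[0,0,0,0,0,0],[0,0,0.03,0,0,0],[0,0,0.08,0,0,0],[0,0,0.12,0,0,0],[0,0,0.12,0,0,0]]' 0.08 >/dev/null
python3 -c "from h import *;st()"
```

```text
t 13.25 p [0.5471 0.035  0.0827] yawdeg 47.9 tilt [0.0011 0.0001] q6 0.58 F [-4.29  2.11  5.83] op 0.0604 g 30.00852769240737
t 14.25 p [0.5491 0.0344 0.2053] yawdeg 47.9 tilt [ 0.0081 -0.0013] q6 0.58 F [ 0.31 -0.35  0.25] op 0.0799 g 0.0
```

```bash
python3 -m inch '[[-0.02,-0.005,0,0,0,-10],[-0.05,-0.015,0,0,0,-20],[-0.08,-0.025,0,0,0,-30],[-0.109,-0.035,0,0,0,-40],[-0.109,-0.035,0,0,0,-50],[-0.109,-0.035,0,0,0,-60],[-0.109,-0.035,0,0,0,-60],[-0.109,-0.035,0,0,0,-60]]' >/dev/null
python3 -c "from h import *;st()"
```

```text
t 15.25 p [ 4.372e-01 -1.000e-04  2.004e-01] yawdeg -11.94 tilt [-0.0012  0.0004] q6 1.5 F [0.52 0.31 0.16] op 0.0801 g 0.0
```

```bash
python3 -m inch '[[0.001,0,-0.04,0,0,0],[0.001,0,-0.08,0,0,0],[0.001,0,-0.118,0,0,0],[0.001,0,-0.118,0,0,0],[0.001,0,-0.118,0,0,0]]' >/dev/null
python3 -c "from h import *;st()"
python3 -m inch '[[0,0,0,0,0,0],[0,0,0,0,0,0],[0,0,0,0,0,0],[0,0,0,0,0,0],[0,0,0,0,0,0]]' 0.04 30 >/dev/null
python3 -c "from h import *;st()"
python3 -m inch '[[0,0,0.01,0,0,0],[0,0,0.03,0,0,0],[0,0,0.055,0,0,0],[0,0,0.06,0,0,0],[0,0,0.06,0,0,0],[0,0,0.06,0,0,0],[0,0,0.06,0,0,0],[0,0,0.06,0,0,0]]' >/dev/null
python3 -m inch '[[0,0,0,0,0,0],[0,0,0,0,0,0]]' >/dev/null
python3 -c "from h import *;st()"
```

```text
t 15.88 p [ 4.395e-01 -4.000e-04  8.440e-02] yawdeg -12.05 tilt [ 0.0017 -0.0004] q6 1.5 F [ 0.32 -0.6   0.94] op 0.0801 g 0.0
t 16.5 p [ 4.397e-01 -2.000e-04  8.430e-02] yawdeg -12.11 tilt [0.0025 0.    ] q6 1.5 F [0.   2.11 6.45] op 0.0586 g 29.890153411370193
t 17.75 p [ 4.385e-01 -2.000e-04  1.431e-01] yawdeg -12.11 tilt [-0. -0.] q6 1.5 F [ 0.12 -0.01 -1.94] op 0.0583 g 29.84914967805139
```

The front tin reads about 1.9 N, but the 58.3 mm opening is odd, so I look.

```bash
python3 - <<'E'
from h import *
a=imaging.capture("side")[150:310,210:400,::-1];b=imaging.capture("wrist")[:,:,::-1]
a=cv2.resize(a,(475,400),interpolation=cv2.INTER_CUBIC);b=cv2.resize(b[:,160:480],(320,400))
cv2.imwrite("pics/c4.png",np.hstack([a,b]))
E
```

```text
(no output)
```

View pics/c4.png

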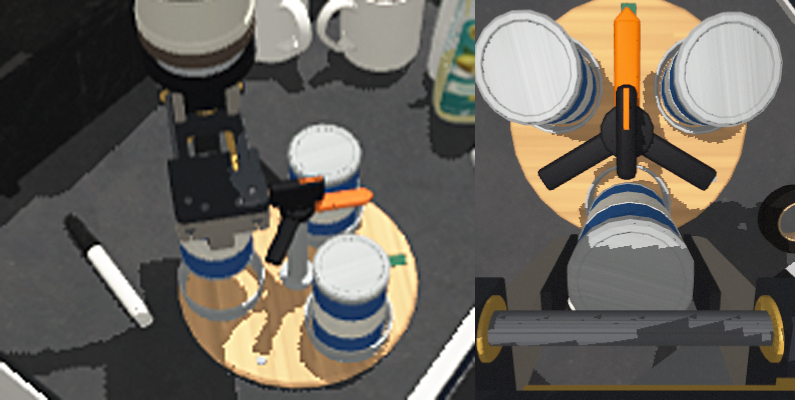

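The front tin is lifted upright and its well is empty, the left tin is seated, and the pointer is on the strip. I set the front tin back.

```bash
python3 -m inch '[[0,0,-0.02,0,0,0],[0,0,-0.035,0,0,0],[0,0,-0.045,0,0,0],[0,0,-0.052,0,0,0],[0,0,-0.057,0,0,0],[0,0,-0.0595,0,0,0],[0,0,-0.0605,0,0,0],[0,0,-0.0605,0,0,0]]' >/dev/null
python3 -c "from h import *;st()"
```

```text
t 18.85 p [ 4.393e-01 -3.000e-04  8.430e-02] yawdeg -12.1 tilt [ 0.001  -0.0003] q6 1.5 F [-3.45  1.51  8.55] op 0.0587 g 29.856486796415993
```

```bash
python3 -m inch '[[0,0,0,0,0,0],[0,0,0,0,0,0],[0,0,0,0,0,0],[0,0,0,0,0,0],[0,0,0.03,0,0,0],[0,0,0.08,0,0,0],[0,0,0.12,0,0,0],[0,0,0.12,0,0,0]]' 0.08 >/dev/null
python3 -m inch '[[0.02,-0.02,0,0,0,-10],[0.045,-0.04,0,0,0,-20],[0.065,-0.06,0,0,0,-30],[0.085,-0.076,0,0,0,-40],[0.085,-0.076,0,0,0,-50],[0.085,-0.076,0,0,0,-60],[0.085,-0.076,0,0,0,-60],[0.085,-0.076,0,0,0,-60]]' >/dev/null
python3 -c "from h import *;st()"
```

```text
t 20.85 p [ 0.5231 -0.076   0.2018] yawdeg -71.94 tilt [-0.0012  0.0005] q6 2.45 F [-0.31 -0.13  0.26] op 0.0804 g 0.0
```

```bash
python3 -m inch '[[0,0,-0.04,0,0,0],[0,0,-0.08,0,0,0],[0,0,-0.118,0,0,0],[0,0,-0.118,0,0,0],[0,0,-0.118,0,0,0]]' >/dev/null
python3 -c "from h import *;st()"
python3 -m inch '[[0,0,0,0,0,0],[0,0,0,0,0,0],[0,0,0,0,0,0],[0,0,0,0,0,0],[0,0,0,0,0,0]]' 0.04 30 >/dev/null
python3 -c "from h import *;st()"
python3 -m inch '[[0,0,0.01,0,0,0],[0,0,0.03,0,0,0],[0,0,0.055,0,0,0],[0,0,0.06,0,0,0],[0,0,0.06,0,0,0],[0,0,0.06,0,0,0],[0,0,0.06,0,0,0],[0,0,0.06,0,0,0]]' >/dev/null
python3 -m inch '[[0,0,0,0,0,0],[0,0,0,0,0,0]]' >/dev/null
python3 -c "from h import *;st()"
```

```text
t 21.48 p [ 0.5245 -0.0765  0.0861] yawdeg -72.05 tilt [ 0.002  -0.0008] q6 2.46 F [0.55 0.02 0.41] op 0.0798 g 0.0
t 22.1 p [ 0.5241 -0.0766  0.0857] yawdeg -72.1 tilt [ 0.0012 -0.0009] q6 2.46 F [-1.83  0.02  6.68] op 0.0584 g 29.900628738105297
t 23.35 p [ 0.5235 -0.0762  0.1446] yawdeg -72.11 tilt [-0.  0.] q6 2.46 F [-0.29 -0.24 -2.3 ] op 0.0581 g 29.877390526235104
```

The right tin weighs 2.3 N, so the left (6.2 N) is heaviest. I set the right tin back and return to the left.

```bash
python3 -m inch '[[0,0,-0.02,0,0,0],[0,0,-0.035,0,0,0],[0,0,-0.045,0,0,0],[0,0,-0.052,0,0,0],[0,0,-0.057,0,0,0],[0,0,-0.0595,0,0,0],[0,0,-0.0605,0,0,0],[0,0,-0.0605,0,0,0]]' >/dev/null
python3 -c "from h import *;st()"
```

```text
t 24.35 p [ 0.5238 -0.0765  0.0858] yawdeg -72.09 tilt [-0.0001 -0.0006] q6 2.46 F [-4.4   0.42  7.9 ] op 0.0582 g 29.905869690701365
```

```bash
python3 -m inch '[[0,0,0,0,0,0],[0,0,0,0,0,0],[0,0,0,0,0,0],[0,0,0,0,0,0],[0,0,0.03,0,0,0],[0,0,0.08,0,0,0],[0,0,0.12,0,0,0],[0,0,0.12,0,0,0]]' 0.08 >/dev/null
python3 -m inch '[[0.01,0.03,0,0,0,10],[0.015,0.06,0,0,0,20],[0.0235,0.09,0,0,0,30],[0.0235,0.1115,0,0,0,40],[0.0235,0.1115,0,0,0,50],[0.0235,0.1115,0,0,0,60],[0.0235,0.1115,0,0,0,70],[0.0235,0.1115,0,0,0,80]]' >/dev/null
python3 -m inch '[[0,0,0,0,0,10],[0,0,0,0,0,20],[0,0,0,0,0,30],[0,0,0,0,0,40],[0,0,0,0,0,40],[0,0,0,0,0,40]]' >/dev/null
python3 - <<'E'
from h import *
st()
a=imaging.capture("side")[150:310,210:400,::-1];b=imaging.capture("wrist")[:,:,::-1]
a=cv2.resize(a,(475,400),interpolation=cv2.INTER_CUBIC);b=cv2.resize(b[:,160:480],(320,400))
cv2.imwrite("pics/c5.png",np.hstack([a,b]))
E
```

```text
t 27.1 p [0.5466 0.0354 0.2033] yawdeg 47.73 tilt [-0.0013  0.0002] q6 0.58 F [-0.12 -0.03 -0.03] op 0.0803 g 0.0
```

View pics/c5.png

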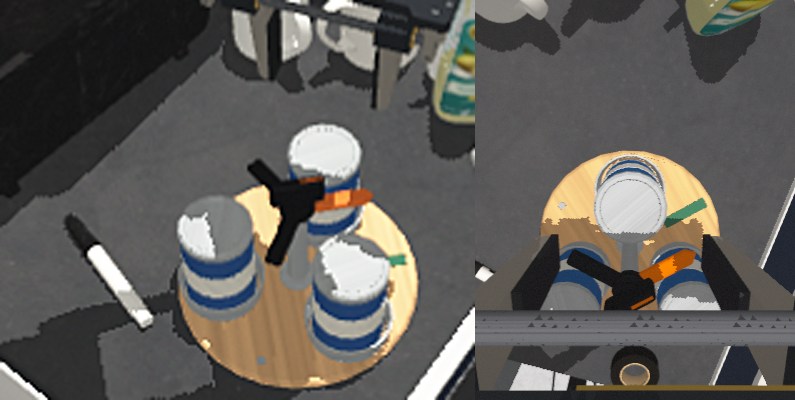

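All three tins stand seated in their wells and the clamp is open. I take the left tin.

```bash
python3 -m inch '[[0,0,-0.04,0,0,0],[0,0,-0.08,0,0,0],[0,0,-0.12,0,0,0],[0,0,-0.12,0,0,0],[0,0,-0.12,0,0,0]]' >/dev/null
python3 -c "from h import *;st()"
python3 -m inch '[[0,0,0,0,0,0],[0,0,0,0,0,0],[0,0,0,0,0,0],[0,0,0,0,0,0],[0,0,0,0,0,0]]' 0.04 35 >/dev/null
python3 -c "from h import *;st()"
python3 -m inch '[[0,0,0.01,0,0,0],[0,0,0.03,0,0,0],[0,0,0.055,0,0,0],[0,0,0.08,0,0,0],[0,0,0.09,0,0,0],[0,0,0.09,0,0,0],[0,0,0.09,0,0,0],[0,0,0.09,0,0,0]]' >/dev/null
python3 -m inch '[[0,0,0,0,0,0],[0,0,0,0,0,0],[0,0,0,0,0,0],[0,0,0,0,0,0],[0,0,0,0,0,0],[0,0,0,0,0,0]]' >/dev/null
python3 - <<'E'
from h import *
st()
a=imaging.capture("side")[150:310,210:400,::-1];b=imaging.capture("wrist")[:,:,::-1]
a=cv2.resize(a,(475,400),interpolation=cv2.INTER_CUBIC);b=cv2.resize(b[:,160:480],(320,400))
cv2.imwrite("pics/c6.png",np.hstack([a,b]))
E
```

```text
t 27.82 p [0.5481 0.0352 0.0857] yawdeg 47.86 tilt [ 0.0023 -0.0003] q6 0.58 F [ 0.42 -0.47 -0.37] op 0.0797 g 0.0
t 28.45 p [0.5476 0.0357 0.0856] yawdeg 47.89 tilt [0.0013 0.0005] q6 0.58 F [-2.42  2.26  4.71] op 0.06 g 35.003847777843475
t 30.2 p [0.547  0.0353 0.1741] yawdeg 47.89 tilt [-0.  0.] q6 0.58 F [ 0.47 -0.37 -5.54] op 0.0596 g 34.98196352273226
```

View pics/c6.png

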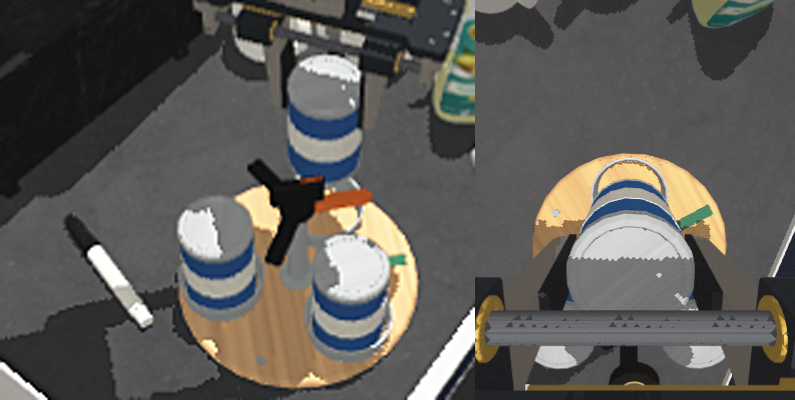

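The left tin is held upright about 90 mm above its well, the other two are seated, and the pointer is at the strip. I hand it in.

```bash
python3 -c "
from workcell import bot
print(bot.finish_job())"
```

```text
the job is handed in; nothing more can be done
None
```

I handed the job in with the left tin, the heaviest (about 6 N on the wrist sensor, against about 2 N for each of the others), held upright about 9 cm above its well; the front and right tins are back in their wells and the clamp is open.

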